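Bolt the welding fixture and clip its cover on

TASK

On the welding table, slide the fixture's bolt by its knob all the way into the keeper, then take the long clip cover and press it down over the slotted bolt guide, behind the knob, until it snaps on and sits flush on the guide. Keep pressing the cover down with a steady push of about 12 N and finish like that, still pressing, without letting go; leave everything else on the table where it is.

Things in the scene. Friction and masses are not known exactly. Their poses are not given: they have to be found in the camera images.
- fixture: Bolt fixture fixed to the table: steel base plate 80 x 190 x 12 mm (x -40..40, y -65..125 mm in its frame) with a slotted bolt guide and a keeper block. Origin: on the table under the centre of the guide; z up; y is the direction in which the bolt slides home. The bolt lies lengthwise at z = 24 mm.
- guide_top (a point): Centre of the top of the bolt guide, 60 mm above the fixture's origin. The guide: two steel rails with a 16 mm slot between them along y, together 48 mm wide (x +-24) and 90 mm long (y +-45). A sprung black roller (radius 6 mm, 30 mm long) stands out 5 mm from the middle of each long side, its axle 9 mm below the top, and can be pushed in.
- keeper (a point): Centre of the top of the keeper, a steel block 48 x 30 mm (x, y), at y = 97 mm, z = 46 mm in the fixture's frame.
- bolt (a joint): Travel of the barrel bolt in m: 0 fully drawn back, 0.080 fully home in the keeper (end stop); starts between 0 and 0.025. It stays where it is left; sliding it takes about 3 N. Until it is home, its knob stands over the guide, in the way of the cover.
- bolt_knob (a point): Centre of the top of the bolt's upright knob: black cylinder of diameter 22 mm, 24 mm high, on a stem of diameter 12 mm that rises through the slot. In the fixture's frame it is at x = 0, y = -10 mm + bolt travel (70 mm when home), z = 100 mm.
- cover: The long clip cover: loose aluminium cap, open below, 66 (x) x 102 (y) x 28 mm (deck top), 0.13 to 0.21 kg, standing on its rim. Origin: centre of its underside; z up. It fits over the guide with its y along the fixture's y, either way round, about 2 mm of play each way; inside 59 x 95 mm, 24 mm deep. Seated: the deck lies on the guide, origin 36 mm above the fixture's origin.
- cover_grip (a point): Centre of the top of the cover's grip bar, 58 mm above the cover's origin. The bar is 16 mm wide (x), 60 mm long (y) and 30 mm high, standing on the deck.
- cover_lip (a point): Middle of the lip inside the cover's long wall on its +x side, at x = 26, z = 7 mm in its frame; a like lip at x = -26. They meet the rollers with the cover about 15 mm above its seat; from there the push rises to about 9 to 12 N and drops suddenly about 9 mm above the seat, as the lips pass the rollers; clipped on, it has 2 mm of play upwards.
- short_cover: A bystander: cover of the same make and width, but only 60 mm long (y), grip bar 36 mm long. Does not belong here. Origin: centre of its underside.
- vblock: Bystander: dark steel vee block 50 x 60 x 40 mm. Origin: centre of its underside.
- locpin: Bystander: upright dark steel locating pin, diameter 16 mm with a 28 mm head, 60 mm high or a little more. Origin: its underside.
- spacer: Bystander: steel ring, outer diameter 44 mm, 20 mm high. Origin: centre of its underside.
- tee_pipe: Bystander: T of steel pipe lying on the table, 110 x 130 mm, 24 mm high. Origin: on the table under the joint of the T.
- wrench: Bystander: steel wrench lying on the table. Origin: near its middle, on the table.
- hammer: Bystander: hammer lying on the table. Origin: near its middle, on the table.
- square: Bystander: steel try square, arms 130 and 110 mm, 12 mm high. Origin: under the middle of its thick arm.

How it is judged:
By the outcome, as a careful person would: the job done as asked, in the order asked, and still so for the second after the job is handed in, while the arm keeps its last pose, push and grip.
It also fails if it takes over 67 s, if anything falls off the work surface, if the arm or the gripper's body presses on something with over 40 N, if the wrist force passes 120 N, or if a joint passes its speed limit or range.

ROBOT

A 6-joint arm with a two-finger parallel gripper is mounted at the origin on the work surface. World frame = base frame: x ahead of the robot, y to its left, z up, the work surface at z = 0. Lengths are in m, angles in rad, forces in N, time in s.
With the tool pointing down it reaches from about 0.275 to 0.825 m from the base axis. Payload 5.2 kg.
Tool frame: the origin (TCP) lies between the finger pads; the fingertips stand 8 mm ahead of it and the grasp point (between the pads) lies 11 mm behind it (env.tip_extent is the distance from the TCP to the fingertips, in m); z points along the fingers, y is the line along which they close (so a half turn about z gives the same grasp; the last joint's range is limited). The gripper opens to 93 mm and grips with 3 to 60 N. Pads are 15 mm wide; open, the fingers measure 128 mm over their backs; the gripper's body (75 mm by 188 mm) begins 65 mm behind the grasp point.
Start: joints at [-1.334, 0.259, 1.535, -0, 1.348, -0.203], TCP at [0.234, -0.498, 0.227] pointing down, gripper open.
Joint ranges: [-3.14, 3.14], [-0.91, 2.08], [0.19, 2.58], [-1.22, 4.36], [0.22, 2.71], [-3.12, 3.12]. Speed limits (rad/s): [2.57, 2.57, 3.14, 3.14, 3.14, 3.14].

INTERFACE

Orientations are given as [roll, pitch, yaw] about the fixed x, y, z axes, in that order (R = Rz(yaw) Ry(pitch) Rx(roll)).
In Python, from bench import env gives the robot as it stands. The module is installed in compiled form; this text tells all that it offers.
- The arm moves only by the tool carry_out, never from a script. Its arguments are lists of equal length, an entry for each row: "xyz": the shift along the tool's x, y, z as a fraction of full scale, a list of three; "rotation": the turn, a rotation vector about the tool's x, y, z as a fraction of full scale, a list of three. In form: {"xyz": [[tx, ty, tz], ...], "rotation": [[ax, ay, az], ...]}. A call has 1 to 20 rows; each row is the pose to reach, as a shift and turn from the pose commanded when the call began, along the tool's axes at that moment; what a row does not reach only later rows make up. Full scale, the value 1, is 150 mm for a shift and 45 degrees for a turn. A row lasts 1/8 s, in which the tool goes at most 62.5 mm and 10.7 degrees, less where a joint would pass 70% of its speed; a pose out of reach is approached as far as the arm can. A call with a number of a shift or a turn outside -1 to 1 is refused whole. A call with a gripper value outside its range is refused whole. "hand" is the opening, from -1 (shut) to 1 (fully open), set as the call begins (left out, the last holds). The fingers move at their own pace and stop on an object; "grip_force" is the grip in N (left out, the last holds). Time passes only in rows, so rows that repeat a pose let the fingers close. It gives the time, the measured TCP pose, the force, the opening and the grip force at its end, in the units of the state.
- env.get_obs(): the state, without advancing time (a new reading comes with each control period).
- env.snapshot(name): name is "side" or "top" or "wrist"; returns a dict with "frame" (480x640x3 uint8, red, green, blue), "z_map" (480x640 float32, m along the optical axis (not along the pixel's ray), 0 where there is no reading), "intrinsics" (3x3 intrinsics, pixels), "dist_coeffs" ([k1, k2, p1, p2, k3] as OpenCV has them; the pictures are not rectified), "extrinsics" (4x4, takes a point from world to camera coordinates). Camera axes: x right, y up, looking along -z (the intrinsics and any distortion apply to the point x, -y, -z); pixel columns grow to the right and rows downward; lengths in m; the calibration is good to about 2 mm. A picture is of the moment at which its call begins.
- env.job_done(): hands the job in; it is judged then, once.
The state is a dict: "time_s": time; "joint_pos": joint angles; "joint_velocities": joint speeds; "effort": joint torques, N m; "eef_pos": TCP position; "tool_rot": TCP orientation; "contact_force": force on the tool from outside, world axes, zero at the start; "wrist_torque": the same for the moment, N m; "gripper_width": finger opening in m; "grip_force": force on a finger pad.
Only numpy, scipy, OpenCV 4.12 (cv2) and the standard library are available. Lean on these libraries where they do the work, as an engineer would, in place of code of your own. Each camera call takes 0.05 s, during which the arm holds its last target. There are 200 camera calls.

## Working session

There is one attempt and no reset: what is moved stays moved. The work goes in short steps, Python scripts to look and compute and a tool call to move; the robot and the scene stay as the last step left them, time stands still between calls to the robot, and variables do not carry over. Pictures are saved under pics/ and viewed, at most 10 in all, crops included, and the job is handed in when it is done.

Besides the shell and the picture viewer there is one more tool, called after "Request:" as name(argument=value, ...) on one line, values as JSON. carry_out: Moves the arm, as the interface text tells. Its arguments: {"type":"object","properties":{"xyz":{"type":"array","items":{"type":"array","items":{"type":"number","minimum":-1,"maximum":1}}},"rotation":{"type":"array","items":{"type":"array","items":{"type":"number","minimum":-1,"maximum":1}}},"hand":{"type":"number"},"grip_force":{"type":"number"}},"required":["xyz","rotation"]}

```bash
mkdir -p pics
cat > h.py <<'E'
import numpy as np, cv2
from scipy.spatial.transform import Rotation as R
from bench import env
def snap(n,f):
    s=env.snapshot(n); cv2.imwrite('pics/'+f+'.png',s['frame'][:,:,::-1]); np.savez('pics/'+f+'.npz',**s); return s
def load(f): return dict(np.load('pics/'+f+'.npz'))
def cloud(s):
    h,w=s['z_map'].shape; u,v=np.meshgrid(np.arange(w),np.arange(h))
    p=cv2.undistortPoints(np.stack([u,v],-1).reshape(-1,1,2).astype(float),s['intrinsics'],s['dist_coeffs']).reshape(h,w,2)
    z=s['z_map']; c=np.stack([p[...,0]*z,-p[...,1]*z,-z],-1)
    E=np.linalg.inv(s['extrinsics']); W=c@E[:3,:3].T+E[:3,3]; W[z<=0]=np.nan; return W
E
python3 - <<'E'
from h import *
o=env.get_obs(); print({k:np.round(v,3) for k,v in o.items()})
a=snap('top','top0'); b=snap('side','side0')
print(a['dist_coeffs'],a['extrinsics'].round(3))
cv2.imwrite('pics/both0.png',np.hstack([cv2.resize(x['frame'][:,:,::-1],(400,300)) for x in (a,b)]))
E
```

```text
{'time_s': np.float64(0.0), 'joint_pos': array([-1.334,  0.259,  1.536,  0.   ,  1.348, -0.203]), 'joint_velocities': array([-0.   ,  0.   , -0.   ,  0.   ,  0.001, -0.   ]), 'effort': array([ 0.0000e+00, -4.3731e+01, -2.8400e+01,  7.2000e-02,  4.1000e-02,
       -0.0000e+00]), 'eef_pos': array([ 0.234, -0.497,  0.226]), 'tool_rot': array([-3.14, -0.  ,  0.44]), 'contact_force': array([-0.599,  0.566,  0.484]), 'wrist_torque': array([0.026, 0.011, 0.008]), 'grip_force': np.float64(0.0), 'gripper_width': np.float64(0.093)}
[-0.02146244  0.          0.          0.          0.        ] [[ 1.000e-03 -1.000e+00  1.100e-02 -5.800e-02]
 [ 9.920e-01  2.000e-03  1.270e-01 -5.580e-01]
 [-1.270e-01  1.100e-02  9.920e-01 -1.389e+00]
 [ 0.000e+00  0.000e+00  0.000e+00  1.000e+00]]
```

View pics/top0.png

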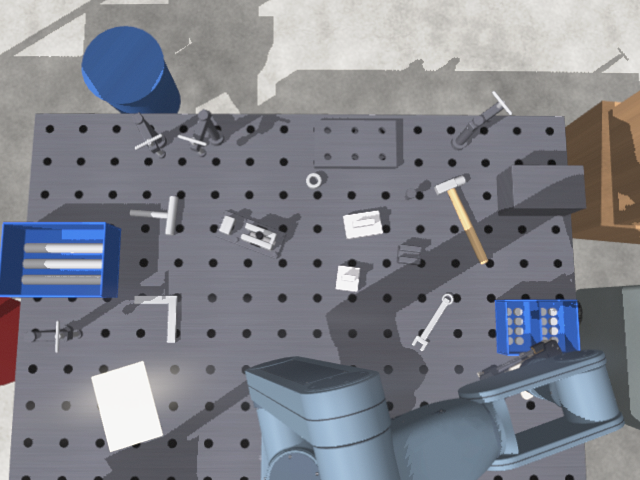

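View pics/side0.png

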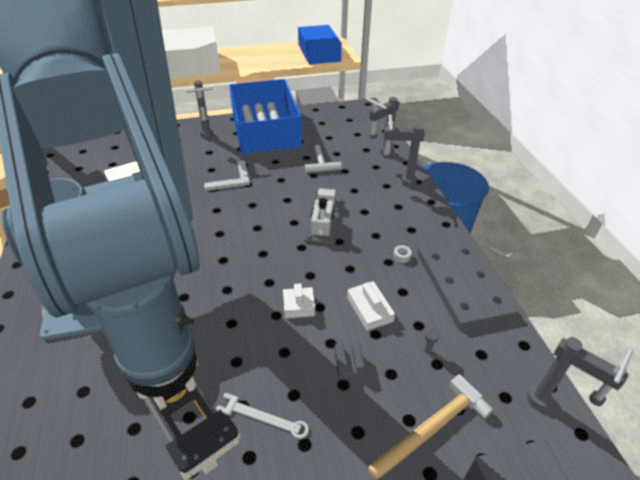

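The top view shows the fixture's guide at about (260,235) with its keeper at (228,224). The long cover is at (363,223) and the short cover at (348,277). I'll measure the fixture and long cover from the top depth.

Run:
```python
from h import *
for f,boxes in (('top0',{'fix':(205,200,300,265),'cov':(335,200,390,245)}),):
    s=load(f); W=cloud(s)
    for n,(a,b,c,d) in boxes.items():
        P=W[b:d,a:c].reshape(-1,3); P=P[np.isfinite(P[:,0])]
        print(n,len(P),np.histogram(P[:,2],bins=np.arange(-.01,.12,.005)))
        for lo,hi in ((.02,.035),(.04,.05),(.052,.067),(.085,.11)):
            Q=P[(P[:,2]>lo)&(P[:,2]<hi)]
            if len(Q)<4: continue
            r=cv2.minAreaRect((Q[:,:2]*1000).astype(np.float32)); print(lo,hi,len(Q),Q.mean(0).round(4),Q[:,2].std().round(4),r)
s=load('top0'); i=s['frame'][:,:,::-1]
A=cv2.resize(i[195:270,205:305],(800,600),interpolation=cv2.INTER_CUBIC)
B=cv2.resize(i[195:300,320:420],(400,420),interpolation=cv2.INTER_CUBIC)
cv2.imwrite('pics/cropA.png',A)
```

```text
fix 6149 (array([ 447, 2232, 1527,  477,  523,  126,   26,   55,   35,   26,   98,
         99,   74,  219,  119,    4,    0,    0,    2,    0,    9,   26,
         16,    0,    0]), array([-0.01 , -0.005,  0.   ,  0.005,  0.01 ,  0.015,  0.02 ,  0.025,
        0.03 ,  0.035,  0.04 ,  0.045,  0.05 ,  0.055,  0.06 ,  0.065,
        0.07 ,  0.075,  0.08 ,  0.085,  0.09 ,  0.095,  0.1  ,  0.105,
        0.11 ,  0.115]))
0.02 0.035 116 [0.571  0.1258 0.0278] 0.0039 ((574.7738037109375, 140.30386352539062), (169.60682678222656, 66.9513168334961), 71.62569427490234)
0.04 0.05 197 [0.5986 0.1945 0.0448] 0.0025 ((582.496337890625, 147.40138244628906), (157.2083282470703, 57.48074722290039), 69.47539520263672)
0.052 0.067 403 [0.5686 0.1143 0.0584] 0.003 ((582.141357421875, 144.49227905273438), (153.8012237548828, 57.04269790649414), 66.53475189208984)
0.085 0.11 51 [0.5671 0.1093 0.0983] 0.003 ((567.2766723632812, 109.56414031982422), (19.527957916259766, 19.379981994628906), 0.3114928901195526)
cov 2465 (array([167, 845, 553,  51,  13,  17, 163, 400, 106,   8,   6,   5,  44,
        65,  17,   0,   0,   0,   0,   0,   0,   0,   0,   0,   0]), array([-0.01 , -0.005,  0.   ,  0.005,  0.01 ,  0.015,  0.02 ,  0.025,
        0.03 ,  0.035,  0.04 ,  0.045,  0.05 ,  0.055,  0.06 ,  0.065,
        0.07 ,  0.075,  0.08 ,  0.085,  0.09 ,  0.095,  0.1  ,  0.105,
        0.11 ,  0.115]))
0.02 0.035 669 [ 0.6076 -0.1776  0.027 ] 0.0029 ((608.9105834960938, -178.18655395507812), (67.16156005859375, 102.2991714477539), 8.845158576965332)
0.04 0.05 11 [ 0.602  -0.1709  0.0451] 0.0031 ((601.0750732421875, -175.399658203125), (56.6669921875, 13.72149658203125), 84.22412109375)
0.052 0.067 116 [ 0.6088 -0.1787  0.057 ] 0.0029 ((608.753173828125, -178.00982666015625), (16.172420501708984, 59.26812744140625), 9.365386962890625)
```

View pics/cropA.png

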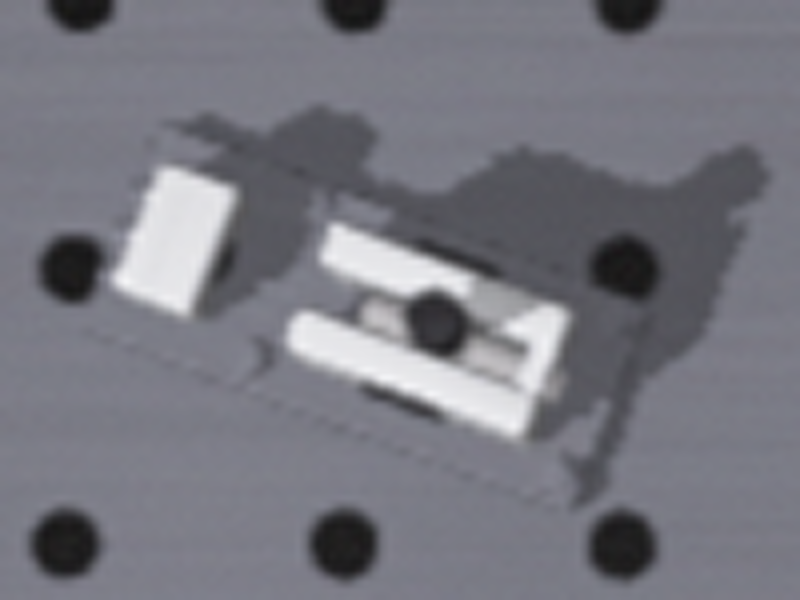

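The crop shows the guide-top corners at about (332,224), (570,308), (525,438) and (288,345), the knob at (437,322) and the keeper at about (175,240). The bolt is nearly drawn back. Next I'll intersect rays with the known heights.

```bash
cat >> h.py <<'E'
def ray(s,uv,z):
    "world point where pixel rays meet height z"
    p=cv2.undistortPoints(np.array(uv,float).reshape(-1,1,2),s['intrinsics'],s['dist_coeffs']).reshape(-1,2)
    E=np.linalg.inv(s['extrinsics']); d=np.c_[p[:,0],-p[:,1],-np.ones(len(p))]@E[:3,:3].T; o=E[:3,3]
    return o+d*((z-o[2])/d[:,2])[:,None]
E
python3 - <<'E'
from h import *
s=load('top0'); c=lambda q:(np.array(q)+.5)/8-.5+[205,195]
g=ray(s,c([(332,224),(570,308),(525,438),(288,345)]),.06)
k=ray(s,c([(168,165),(238,188),(190,318),(112,280)]),.046)
kn=ray(s,c([(437,322)]),.1)
for n,q in (('g',g),('k',k)): print(n,q.mean(0).round(4),np.linalg.norm(np.diff(q,axis=0),axis=1).round(4),cv2.minAreaRect((q[:,:2]*1e3).astype(np.float32)))
print(kn); d=k.mean(0)-g.mean(0); print(np.linalg.norm(d),np.degrees(np.arctan2(d[1],d[0])))
l=(g[0]-g[1]+g[3]-g[2]); print('y dir deg',np.degrees(np.arctan2(l[1],l[0])))
print('knob-g',np.linalg.norm((kn-g.mean(0))[0,:2]))
E
```

```text
g [0.5692 0.1144 0.06  ] [0.0882 0.0479 0.0887] ((568.4462890625, 114.56139373779297), (89.20561981201172, 47.88604736328125), 70.56707763671875)
k [0.6032 0.2049 0.046 ] [0.0261 0.0489 0.0308] ((602.7230224609375, 206.25360107421875), (30.541452407836914, 48.889888763427734), 71.17156219482422)
[[0.5658878  0.10714397 0.1       ]]
0.0977087817789687 69.4084118840079
y dir deg 69.61039288773695
knob-g 0.007977660683659304
```

```bash
cat >> h.py <<'E'
def plan(goals,start=None):
    "goals: (x,y,z,yaw deg); prints per call the tool-axis fractions, tool pointing down"
    if start is None:
        o=env.get_obs(); p=o['eef_pos']; M=R.from_euler('xyz',o['tool_rot'])
    else: p=np.array(start[:3]); M=R.from_euler('xyz',[180,0,start[3]],degrees=True)
    for g in goals:
        G=R.from_euler('xyz',[180,0,g[3]],degrees=True)
        d=M.inv().apply(np.array(g[:3])-p)/.15; r=(M.inv()*G).as_rotvec()/(np.pi/4)
        print(np.round(d,3),np.round(r,3),'rows',np.ceil(max(np.linalg.norm(d)*.15/.0625,np.linalg.norm(r)*45/10.7)))
        p=np.array(g[:3]);M=G
E
python3 - <<'E'
from h import *
plan([(.33,-.36,.26,25.2),(.42,-.22,.26,10),(.49,-.07,.26,-10),(.53,.05,.26,-20.2)])
plan([(.535,.09,.26,-20.2)],(.53,.05,.26,-20.2))
s=load('top0');
w=env.snapshot('wrist'); E=np.linalg.inv(w['extrinsics']); print(E.round(3)); print(w['intrinsics'])
E
```

```text
[ 0.968 -0.556 -0.226] [-0.002 -0.    -0.   ] rows 3.0
[ 0.94  -0.589 -0.   ] [-0.    -0.     0.338] rows 3.0
[ 0.633 -0.904 -0.   ] [ 0.    -0.     0.444] rows 3.0
[ 0.124 -0.834 -0.   ] [ 0.    -0.     0.227] rows 3.0
[-0.061 -0.262 -0.   ] [0. 0. 0.] rows 1.0
[[ 0.426  0.865  0.264  0.306]
 [-0.905  0.408  0.123 -0.462]
 [-0.002 -0.291  0.957  0.384]
 [ 0.     0.     0.     1.   ]]
[[366.11698422   0.         310.5457589 ]
 [  0.         366.11698422 243.43630652]
 [  0.           0.           1.        ]]
```

Request:
carry_out(xyz=[[0.968,-0.556,-0.226],[0.968,-0.556,-0.226],[0.968,-0.556,-0.226],[0.968,-0.556,-0.226]], rotation=[[0,0,0],[0,0,0],[0,0,0],[0,0,0]], hand=1)

```text
time_s: 0.65
eef_pos: [0.3316, -0.3582, 0.2614]
tool_rot: [3.14, -0.001, 0.444]
contact_force: [-0.5, -0.3, -0.0]
gripper_width: 0.093
grip_force: 0.0
```

Request:
carry_out(xyz=[[0.94,-0.589,0],[0.94,-0.589,0],[0.94,-0.589,0],[0.94,-0.589,0]], rotation=[[0,0,0.338],[0,0,0.338],[0,0,0.338],[0,0,0.338]])

```text
time_s: 1.15
eef_pos: [0.4209, -0.2186, 0.2602]
tool_rot: [-3.141, 0.0, 0.178]
contact_force: [0.2, -0.3, -0.2]
gripper_width: 0.0934
grip_force: 0.0
```

Request:
carry_out(xyz=[[0.633,-0.904,0],[0.633,-0.904,0],[0.633,-0.904,0],[0.633,-0.904,0]], rotation=[[0,0,0.444],[0,0,0.444],[0,0,0.444],[0,0,0.444]])

```text
time_s: 1.65
eef_pos: [0.4908, -0.0688, 0.26]
tool_rot: [-3.141, 0.001, -0.17]
contact_force: [0.6, -0.5, -0.4]
gripper_width: 0.093
grip_force: 0.0
```

Request:
carry_out(xyz=[[0.124,-0.834,0],[0.124,-0.834,0],[0.124,-0.834,0],[0.124,-0.834,0]], rotation=[[0,0,0.227],[0,0,0.227],[0,0,0.227],[0,0,0.227]])

```text
time_s: 2.15
eef_pos: [0.5301, 0.0479, 0.26]
tool_rot: [3.14, 0.001, -0.353]
contact_force: [0.2, -0.5, 0.6]
gripper_width: 0.0928
grip_force: 0.0
```

Run:
```python
from h import *
snap('wrist','w1'); plan([(.566,.107,.15,-20.2),(.566,.107,.077,-20.2)])
```

```text
[ 0.088 -0.457  0.734] [ 0.002  0.001 -0.001] rows 3.0
[ 0.    -0.     0.487] [0. 0. 0.] rows 2.0
```

View pics/w1.png

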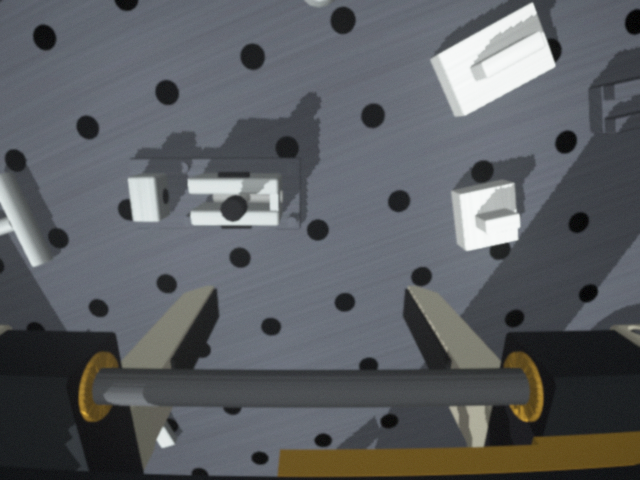

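The wrist view shows the guide at about (188–281, 177–225), the knob at (234,208), the keeper at (145,198) and the long cover at (493,60). I'll refine from this with the known heights.

```bash
cat >> h.py <<'E'
def toprect(s,box,zlo,zhi,ztop,thr=0):
    "fit rectangle to pixels whose depth height lies in zlo..zhi, rays cut at ztop"
    a,b,c,d=box; W=cloud(s)[b:d,a:c]; g=s['frame'][b:d,a:c].mean(-1)
    m=(W[...,2]>zlo)&(W[...,2]<zhi)&(g>thr); v,u=np.nonzero(m)
    q=ray(s,np.c_[u+a,v+b],ztop)[:,:2]
    return cv2.minAreaRect((q*1e3).astype(np.float32)),len(q),W[m][:,2].mean(),q.mean(0)
E
python3 - <<'E'
from h import *
s=load('w1'); 
print(toprect(s,(183,165,290,235),.05,.07,.06,150))
print(toprect(s,(120,165,172,235),.036,.056,.046,150))
print(toprect(s,(215,190,255,225),.09,.11,.1))
print(toprect(s,(425,0,560,120),.018,.038,.028,150))
print(toprect(s,(425,0,560,120),.05,.066,.058,150))
print(ray(s,[(188,177),(281,175),(281,225),(188,225)],.06))
E
```

```text
(((568.61474609375, 115.13359832763672), (88.4936752319336, 46.11217498779297), 69.58837127685547), 2353, np.float64(0.05937402897447583), array([0.56933   , 0.11309228]))
(((602.9227905273438, 205.81869506835938), (27.65848159790039, 46.10481262207031), 69.517333984375), 1146, np.float64(0.04564357498518796), array([0.60329857, 0.20554734]))
(((567.70751953125, 108.02131652832031), (20.932689666748047, 22.808691024780273), 23.029346466064453), 498, np.float64(0.09882005869338596), array([0.5677029 , 0.10797668]))
(((607.5990600585938, -176.4687042236328), (66.44380950927734, 106.05691528320312), 8.818480491638184), 5873, np.float64(0.02760417682241022), array([ 0.60837188, -0.17340385]))
(((607.8360595703125, -176.5529022216797), (16.863727569580078, 62.718719482421875), 9.08559513092041), 1241, np.float64(0.05724770847549075), array([ 0.60805329, -0.17664631]))
[[0.60714529 0.14699825 0.06      ]
 [0.57726489 0.06116027 0.06      ]
 [0.53080429 0.07942033 0.06      ]
 [0.56343977 0.16788556 0.06      ]]
```

Request:
carry_out(xyz=[[0.09,-0.463,0.734],[0.09,-0.463,0.734],[0.09,-0.463,0.734],[0.09,-0.463,0.734]], rotation=[[0.002,0.001,0.003],[0.002,0.001,0.003],[0.002,0.001,0.003],[0.002,0.001,0.003]])

```text
time_s: 2.7
eef_pos: [0.567, 0.1082, 0.151]
tool_rot: [-3.141, -0.001, -0.356]
contact_force: [-0.2, -0.2, 1.3]
gripper_width: 0.0931
grip_force: 0.0
```

Request:
carry_out(xyz=[[0,0,0.25],[0,0,0.48],[0,0,0.48]], rotation=[[0,0,0],[0,0,0],[0,0,0]])

```text
time_s: 3.08
eef_pos: [0.566, 0.1086, 0.0786]
tool_rot: [-3.141, 0.001, -0.356]
contact_force: [-0.2, -0.4, 0.0]
gripper_width: 0.093
grip_force: 0.0
```

Request:
carry_out(xyz=[[0,0,0],[0,0,0],[0,0,0],[0,0,0],[0,0,0],[0,0,0]], rotation=[[0,0,0],[0,0,0],[0,0,0],[0,0,0],[0,0,0],[0,0,0]], hand=-1, grip_force=10)

```text
time_s: 3.82
eef_pos: [0.5667, 0.1103, 0.0784]
tool_rot: [-3.14, -0.001, -0.355]
contact_force: [0.6, 0.6, 0.0]
gripper_width: 0.0375
grip_force: 0.0
```

Fingers are still closing, so I'll wait a few more rows.

Request:
carry_out(xyz=[[0,0,0],[0,0,0],[0,0,0],[0,0,0]], rotation=[[0,0,0],[0,0,0],[0,0,0],[0,0,0]])

```text
time_s: 4.32
eef_pos: [0.5667, 0.11, 0.0784]
tool_rot: [-3.14, -0.001, -0.355]
contact_force: [-0.9, -1.7, -0.1]
gripper_width: 0.0215
grip_force: 10.0
```

Request:
carry_out(xyz=[[0,-0.06,0],[0,-0.13,0],[0,-0.2,0],[0,-0.27,0],[0,-0.34,0],[0,-0.41,0],[0,-0.46,0],[0,-0.46,0]], rotation=[[0,0,0],[0,0,0],[0,0,0],[0,0,0],[0,0,0],[0,0,0],[0,0,0],[0,0,0]])

```text
time_s: 5.32
eef_pos: [0.5915, 0.1762, 0.0784]
tool_rot: [-3.138, -0.001, -0.355]
contact_force: [3.6, 1.3, -6.4]
gripper_width: 0.0217
grip_force: 10.0
```

Request:
carry_out(xyz=[[0,-0.01,0],[0,-0.02,0],[0,-0.03,0],[0,-0.03,0]], rotation=[[0,0,0],[0,0,0],[0,0,0],[0,0,0]])

```text
time_s: 5.82
eef_pos: [0.5923, 0.1786, 0.0784]
tool_rot: [-3.141, -0.001, -0.355]
contact_force: [2.7, -5.4, -5.2]
gripper_width: 0.022
grip_force: 10.0
```

Request:
carry_out(xyz=[[0,-0.013,0],[0,-0.026,0],[0,-0.026,0],[0,-0.026,0]], rotation=[[0,0,0],[0,0,0],[0,0,0],[0,0,0]])

```text
time_s: 6.32
eef_pos: [0.5932, 0.1809, 0.0784]
tool_rot: [3.14, -0.0, -0.355]
contact_force: [0.5, -9.0, -4.3]
gripper_width: 0.0218
grip_force: 10.0
```

Request:
carry_out(xyz=[[0,-0.013,0],[0,-0.02,0],[0,-0.02,0],[0,-0.02,0]], rotation=[[0,0,0],[0,0,0],[0,0,0],[0,0,0]])

```text
time_s: 6.82
eef_pos: [0.5932, 0.1811, 0.0783]
tool_rot: [3.135, 0.001, -0.355]
contact_force: [-1.5, -17.3, -1.3]
gripper_width: 0.0217
grip_force: 10.0
```

Request:
carry_out(xyz=[[0,0,0],[0,0,0],[0,0,0],[0,0,0],[0,0,-0.2],[0,0,-0.6],[0,0,-1],[0,0,-1]], rotation=[[0,0,0],[0,0,0],[0,0,0],[0,0,0],[0,0,0],[0,0,0],[0,0,0],[0,0,0]], hand=1)

```text
time_s: 7.82
eef_pos: [0.5975, 0.1863, 0.2352]
tool_rot: [-3.134, -0.011, -0.354]
contact_force: [0.7, -0.3, -1.0]
gripper_width: 0.0924
grip_force: 0.0
```

Run:
```python
from h import *
s=snap('wrist','w2'); o=env.get_obs(); print(o['eef_pos'],o['tool_rot'],o['gripper_width'],o['contact_force'])
cv2.imwrite('pics/w2.png',s['frame'][:,:,::-1])
W=cloud(s); m=(W[...,2]>.09)&(W[...,2]<.108)&(abs(W[...,0]-.593)<.04)&(abs(W[...,1]-.18)<.04)
v,u=np.nonzero(m); print(len(u), ray(s,np.c_[u,v],.1).mean(0), u.mean(),v.mean())
m=(W[...,2]>.052)&(W[...,2]<.068)&(np.hypot(W[...,0]-.569,W[...,1]-.115)<.06); v,u=np.nonzero(m)
print(len(u),u.min(),u.max(),v.min(),v.max(),cv2.minAreaRect((ray(s,np.c_[u,v],.06)[:,:2]*1e3).astype(np.float32)))
plan([(.60,.05,.235,10),(.60,-.08,.235,50),(.575,-.177,.235,90)])
```

```text
[0.59588933 0.18602798 0.23178715] [-3.13687726 -0.00625176 -0.35446408] 0.0925268481833827 [ 0.22360332  0.05455613 -0.91629973]
536 [0.5952096  0.18057295 0.1       ] 319.714552238806 234.2294776119403
3757 345 442 193 252 ((571.3959350585938, 115.54376983642578), (89.25250244140625, 56.6407585144043), 69.47925567626953)
[ 0.341  0.841 -0.023] [-0.004 -0.009 -0.674] rows 3.0
[-0.15   0.854  0.   ] [ 0.     0.    -0.889] rows 4.0
[-0.603  0.288  0.   ] [ 0.     0.    -0.889] rows 4.0
```

View pics/w2.png

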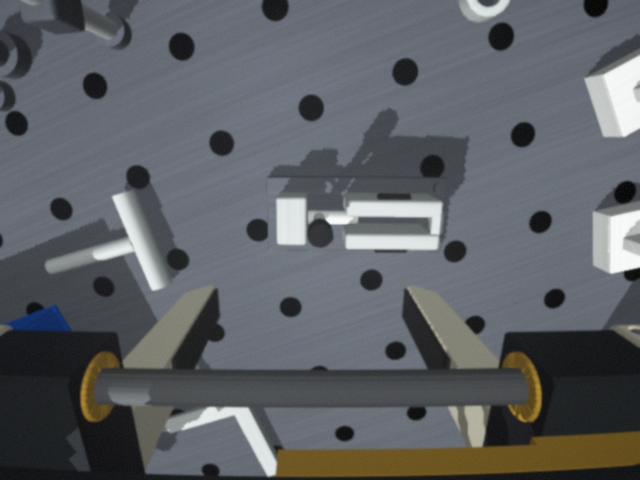

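The knob is at (319,234), clear of the guide and beside the keeper, so the bolt is home. Now to the long cover.

Request:
carry_out(xyz=[[0.341,0.841,-0.02],[0.341,0.841,-0.02],[0.341,0.841,-0.02],[0.341,0.841,-0.02]], rotation=[[0,0,-0.67],[0,0,-0.67],[0,0,-0.67],[0,0,-0.67]])

```text
time_s: 8.38
eef_pos: [0.5979, 0.0482, 0.2297]
tool_rot: [-3.14, 0.001, 0.167]
contact_force: [0.1, -0.2, -0.4]
gripper_width: 0.0928
grip_force: 0.0
```

Request:
carry_out(xyz=[[-0.15,0.854,0],[-0.15,0.854,0],[-0.15,0.854,0],[-0.15,0.854,0]], rotation=[[0,0,-0.89],[0,0,-0.89],[0,0,-0.89],[0,0,-0.89]])

```text
time_s: 8.88
eef_pos: [0.598, -0.0806, 0.2299]
tool_rot: [-3.14, -0.001, 0.87]
contact_force: [-0.4, 0.7, 0.2]
gripper_width: 0.0927
grip_force: 0.0
```

Request:
carry_out(xyz=[[-0.603,0.288,0],[-0.603,0.288,0],[-0.603,0.288,0],[-0.603,0.288,0],[-0.603,0.288,0],[-0.603,0.288,0]], rotation=[[0,0,-0.98],[0,0,-0.98],[0,0,-0.98],[0,0,-0.98],[0,0,-0.98],[0,0,-0.98]])

```text
time_s: 9.62
eef_pos: [0.5731, -0.1766, 0.2305]
tool_rot: [3.141, -0.002, 1.637]
contact_force: [-0.3, -0.1, 0.7]
gripper_width: 0.0927
grip_force: 0.0
```

Run:
```python
from h import *
s=snap('wrist','w3'); o=env.get_obs(); print(o['eef_pos'],o['tool_rot'])
W=cloud(s)
for lo,hi,zt,r in ((.018,.038,.028,.08),(.05,.066,.058,.06)):
    m=(W[...,2]>lo)&(W[...,2]<hi)&(np.hypot(W[...,0]-.608,W[...,1]+.177)<r)&(s['frame'].mean(-1)>120); v,u=np.nonzero(m)
    q=ray(s,np.c_[u,v],zt)[:,:2]; print(len(u),u.min(),u.max(),v.min(),v.max(),q.mean(0),cv2.minAreaRect((q*1e3).astype(np.float32)))
plan([(.608,-.177,.12,99)])
```

```text
[ 0.57317821 -0.17679328  0.23074558] [ 3.14063811e+00 -1.62157417e-03  1.63692186e+00]
5270 309 380 168 271 [ 0.60680199 -0.17443531] ((607.7481689453125, -177.99656677246094), (65.90335845947266, 102.85935974121094), 8.951802253723145)
1084 338 358 197 259 [ 0.60727682 -0.17712409] ((607.3716430664062, -177.8380126953125), (16.26656723022461, 60.50700378417969), 8.9561128616333)
[-0.018  0.231  0.738] [ 0.001 -0.002 -0.116] rows 2.0
```

View pics/w3.png

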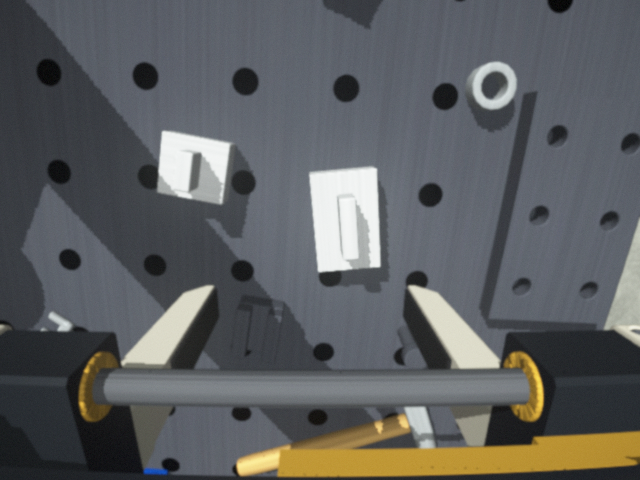

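The long cover's deck spans about (309–380, 168–271) with its bar at (347,230). It measures 66×103 mm and is clear of the other parts. Going down to grip the bar.

Request:
carry_out(xyz=[[-0.024,0.229,0.75],[-0.024,0.229,0.75],[-0.024,0.229,0.75],[-0.024,0.229,0.75]], rotation=[[0,0,-0.115],[0,0,-0.115],[0,0,-0.115],[0,0,-0.115]])

```text
time_s: 10.18
eef_pos: [0.6082, -0.1789, 0.1202]
tool_rot: [3.139, -0.0, 1.729]
contact_force: [0.4, -1.0, 0.4]
gripper_width: 0.0929
grip_force: 0.0
```

Run:
```python
from h import *
o=env.get_obs(); print(o['eef_pos'],o['tool_rot'],np.degrees(o['tool_rot'][2]))
plan([(.6075,-.178,.041,98.95)])
```

```text
[ 0.60822721 -0.17894683  0.12017712] [ 3.13905884e+00 -1.09598138e-04  1.72928305e+00] 99.08062027480666
[ 0.007 -0.005  0.528] [ 0.003 -0.     0.003] rows 2.0
```

Request:
carry_out(xyz=[[0.007,-0.004,0.25],[0.007,-0.004,0.46],[0.007,-0.004,0.528],[0.007,-0.004,0.528]], rotation=[[0,0,0],[0,0,0],[0,0,0],[0,0,0]])

```text
time_s: 10.68
eef_pos: [0.6078, -0.1783, 0.0412]
tool_rot: [3.138, 0.0, 1.73]
contact_force: [-0.0, 0.6, 0.0]
gripper_width: 0.0925
grip_force: 0.0
```

Request:
carry_out(xyz=[[0,0,0],[0,0,0],[0,0,0],[0,0,0],[0,0,0],[0,0,0],[0,0,0],[0,0,0],[0,0,0],[0,0,0],[0,0,0],[0,0,0]], rotation=[[0,0,0],[0,0,0],[0,0,0],[0,0,0],[0,0,0],[0,0,0],[0,0,0],[0,0,0],[0,0,0],[0,0,0],[0,0,0],[0,0,0]], hand=-1, grip_force=40)

```text
time_s: 12.18
eef_pos: [0.607, -0.1778, 0.0395]
tool_rot: [3.14, -0.001, 1.73]
contact_force: [-0.0, -0.0, -0.4]
gripper_width: 0.0157
grip_force: 40.0
```

Request:
carry_out(xyz=[[0,0,-0.1],[0,0,-0.3],[0,0,-0.55],[0,0,-0.8],[0,0,-1],[0,0,-1]], rotation=[[0,0,0],[0,0,0],[0,0,0],[0,0,0],[0,0,0],[0,0,0]])

```text
time_s: 12.92
eef_pos: [0.6083, -0.1787, 0.1931]
tool_rot: [3.135, 0.003, 1.73]
contact_force: [0.4, 0.4, -2.4]
gripper_width: 0.0161
grip_force: 40.0
```

Run:
```python
from h import *
o=env.get_obs(); print(o['eef_pos'],o['tool_rot'],o['contact_force'],o['gripper_width'])
plan([(.588,-.032,.19,85),(.5688,.1152,.19,69.6)])
```

```text
[ 0.60826813 -0.17869748  0.19313007] [3.13489268e+00 2.86450130e-03 1.73020552e+00] [ 0.38087111  0.36324164 -2.41277189] 0.016087102297929246
[0.987 0.022 0.018] [0.009 0.003 0.314] rows 3.0
[ 0.966 -0.213 -0.   ] [ 0.    -0.     0.342] rows 3.0
```

Request:
carry_out(xyz=[[0.15,0.003,0.003],[0.4,0.009,0.01],[0.65,0.014,0.015],[0.9,0.02,0.018],[0.987,0.022,0.018],[0.987,0.022,0.018]], rotation=[[0,0,0.05],[0,0,0.12],[0,0,0.2],[0,0,0.28],[0,0,0.314],[0,0,0.314]])

```text
time_s: 13.68
eef_pos: [0.5855, -0.03, 0.1856]
tool_rot: [-3.14, -0.002, 1.486]
contact_force: [-0.3, -0.5, -1.7]
gripper_width: 0.0157
grip_force: 40.0
```

Request:
carry_out(xyz=[[0.15,-0.03,0],[0.4,-0.09,0],[0.65,-0.14,0],[0.9,-0.2,0],[0.966,-0.213,0],[0.966,-0.213,0],[0.966,-0.213,0],[0.966,-0.213,0]], rotation=[[0,0,0.05],[0,0,0.13],[0,0,0.22],[0,0,0.31],[0,0,0.342],[0,0,0.342],[0,0,0.342],[0,0,0.342]])

```text
time_s: 14.68
eef_pos: [0.5676, 0.1148, 0.1868]
tool_rot: [3.141, -0.001, 1.214]
contact_force: [-0.1, -0.1, -1.6]
gripper_width: 0.0157
grip_force: 40.0
```

Run:
```python
from h import *
o=env.get_obs(); print(o['eef_pos'],o['tool_rot'],np.degrees(o['tool_rot'][2]),o['contact_force'])
a=snap('wrist','w4')['frame']; b=snap('side','s4')['frame']
b=cv2.resize(b[100:280,240:440],(667,600),interpolation=cv2.INTER_CUBIC)
cv2.imwrite('pics/m4.png',np.hstack([cv2.resize(a,(400,300)),cv2.resize(b,(400,300))])[:,:,::-1])
cv2.imwrite('pics/s4c.png',b[:,:,::-1])
plan([(.5688,.1152,.15,69.6)])
```

```text
[0.56757389 0.11478292 0.18682694] [ 3.14103360e+00 -1.24876355e-03  1.21402788e+00] 69.5586739499389 [-0.14793257 -0.08357663 -1.58373232]
[0.003 0.007 0.246] [ 0.001 -0.002 -0.001] rows 1.0
```

View pics/w4.png

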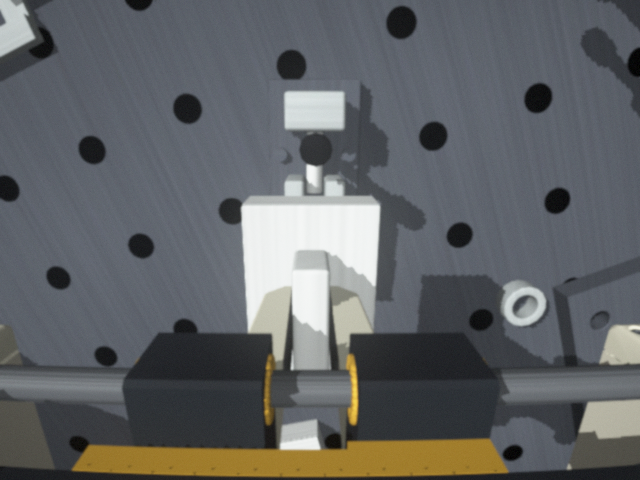

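The view from above the guide shows the keeper at (285–344, 92–130), the knob at (316,150), the guide's front ends at (285–345, 180) and the cover's front deck edge at (243–380, 200). I'll enlarge this to check the lateral alignment.

Run:
```python
from h import *
i=load('w4')['frame'][75:225,220:420]; cv2.imwrite('pics/w4c.png',cv2.resize(i,(800,600),interpolation=cv2.INTER_CUBIC)[:,:,::-1])
```

```text
(no output)
```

View pics/w4c.png

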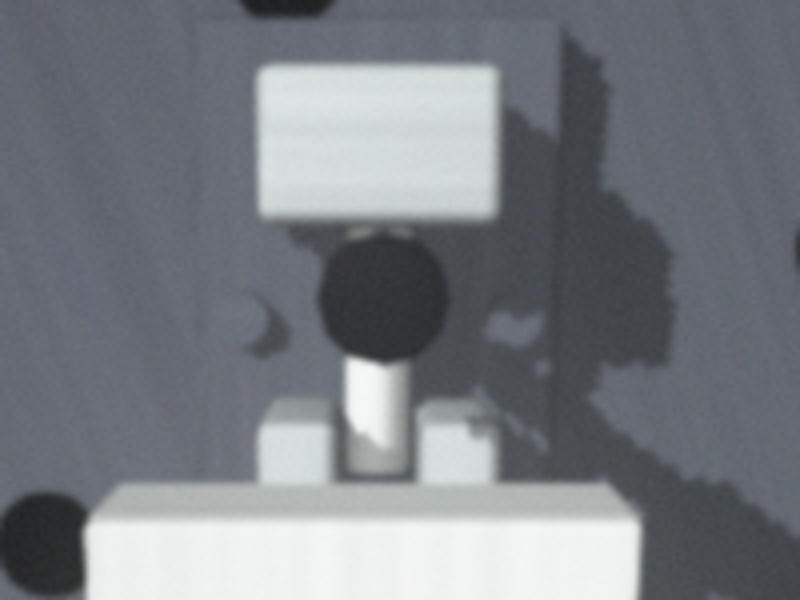

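In the crop, the rails' outer edges are at x 258 and 498 (y≈425), and the keeper's edges are at 257 and 499. The knob is at (384,296). The cover's deck edge runs from 87 to 640 at y≈518.

Run:
```python
from h import *
s=load('w4'); c=lambda q:(np.array(q,float)+.5)/4-.5+[220,75]
o=np.array([.56757,.11478,.18683]); th=np.radians(69.56)
Y=np.array([np.cos(th),np.sin(th)]); X=np.array([Y[1],-Y[0]])
f=lambda q,z:[(round(1e3*float((p[:2]-o[:2])@X),1),round(1e3*float((p[:2]-o[:2])@Y),1)) for p in ray(s,c(q),z)]
print('rail',f([(258,425),(498,425)],.06)); print('keeper',f([(257,64),(499,64),(257,218),(499,218)],.046))
print('knob',f([(384,296)],.1)); print('deck',f([(87,518),(640,518)],.1753)); print('rim',f([(122,483),(608,483)],.1473))
```

```text
rail [(-22.2, 45.9), (24.3, 45.9)]
keeper [(-22.1, 113.0), (24.1, 113.0), (-22.6, 84.6), (24.7, 84.6)]
knob [(1.5, 71.8)]
deck [(-34.2, 49.5), (30.7, 49.6)]
rim [(-34.6, 49.0), (31.4, 49.1)]
```

Request:
carry_out(xyz=[[0.009,0.013,0],[0.009,0.013,0.12],[0.009,0.013,0.25],[0.009,0.013,0.38],[0.009,0.013,0.47],[0.009,0.013,0.47],[0.009,0.013,0.47]], rotation=[[0,0,0],[0,0,0],[0,0,0],[0,0,0],[0,0,0],[0,0,0],[0,0,0]])

```text
time_s: 15.65
eef_pos: [0.5703, 0.1166, 0.1172]
tool_rot: [3.14, -0.002, 1.215]
contact_force: [-0.3, 0.3, -0.5]
gripper_width: 0.0155
grip_force: 40.0
```

Run:
```python
from h import *
o=env.get_obs(); print(o['eef_pos'],o['tool_rot'],np.degrees(o['tool_rot'][2]),o['contact_force'])
i=snap('wrist','w5')['frame'][75:225,220:420]; cv2.imwrite('pics/w5c.png',cv2.resize(i,(800,600),interpolation=cv2.INTER_CUBIC)[:,:,::-1])
```

```text
[0.57034395 0.11655244 0.11723415] [ 3.13974578e+00 -1.97112498e-03  1.21503348e+00] 69.6162902264133 [-0.34375148  0.32022836 -0.51175651]
```

View pics/w5c.png

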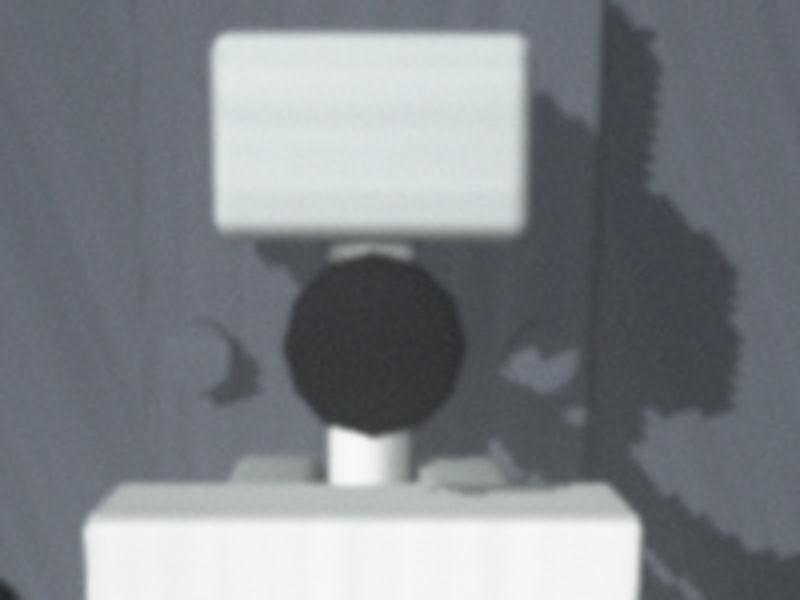

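Now the keeper is at x 212–527, the knob at (375,344) and the cover's rim at 122–608 (y≈483), with its deck edge at 86–641 (y≈518).

Run:
```python
from h import *
s=load('w5'); c=lambda q:(np.array(q,float)+.5)/4-.5+[220,75]
o=np.array([.57034,.11655]); th=np.radians(69.6)
Y=np.array([np.cos(th),np.sin(th)]); X=np.array([Y[1],-Y[0]])
f=lambda q,z:[(round(1e3*float((p[:2]-o)@X),1),round(1e3*float((p[:2]-o)@Y),1)) for p in ray(s,c(q),z)]
print('keeper',f([(214,32),(527,32),(212,234),(527,234)],.046))
print('knob',f([(285,344),(465,344),(375,253),(375,436)],.1)); print('deck',f([(86,518),(641,518)],.1057)); print('rim',f([(122,483),(608,483)],.0777))
```

```text
keeper [(-23.5, 110.2), (22.1, 110.2), (-24.5, 81.6), (22.9, 81.7)]
knob [(-11.0, 69.1), (10.1, 69.2), (-0.4, 79.5), (-0.4, 58.4)]
deck [(-34.3, 49.5), (30.8, 49.6)]
rim [(-34.5, 49.1), (31.5, 49.1)]
```

Request:
carry_out(xyz=[[0.006,0.007,0],[0.006,0.007,0.03],[0.006,0.007,0.06],[0.006,0.007,0.09],[0.006,0.007,0.11],[0.006,0.007,0.13],[0.006,0.007,0.15],[0.006,0.007,0.15]], rotation=[[0,0,0],[0,0,0],[0,0,0],[0,0,0],[0,0,0],[0,0,0],[0,0,0],[0,0,0]])

```text
time_s: 16.7
eef_pos: [0.5709, 0.117, 0.0938]
tool_rot: [3.141, -0.001, 1.215]
contact_force: [-0.7, -0.4, -1.5]
gripper_width: 0.0156
grip_force: 40.0
```

Request:
carry_out(xyz=[[0,0,0.013],[0,0,0.026],[0,0,0.04],[0,0,0.053],[0,0,0.06],[0,0,0.06]], rotation=[[0,0,0],[0,0,0],[0,0,0],[0,0,0],[0,0,0],[0,0,0]])

```text
time_s: 17.45
eef_pos: [0.5718, 0.1169, 0.0866]
tool_rot: [3.139, -0.002, 1.215]
contact_force: [-1.2, -0.7, 8.6]
gripper_width: 0.0156
grip_force: 40.0
```

Request:
carry_out(xyz=[[0,0,0.01],[0,0,0.02],[0,0,0.027],[0,0,0.027]], rotation=[[0,0,0],[0,0,0],[0,0,0],[0,0,0]])

```text
time_s: 17.95
eef_pos: [0.571, 0.1171, 0.0796]
tool_rot: [-3.142, -0.002, 1.215]
contact_force: [5.1, 0.7, -11.1]
gripper_width: 0.0158
grip_force: 40.0
```

Request:
carry_out(xyz=[[0,0,0.01],[0,0,0.02],[0,0,0.03],[0,0,0.03],[0,0,0.03]], rotation=[[0,0,0],[0,0,0],[0,0,0],[0,0,0],[0,0,0]])

```text
time_s: 18.58
eef_pos: [0.5711, 0.1171, 0.077]
tool_rot: [3.14, -0.002, 1.215]
contact_force: [1.2, 0.5, -1.9]
gripper_width: 0.0156
grip_force: 40.0
```

Request:
carry_out(xyz=[[0,0,0.007],[0,0,0.014],[0,0,0.014],[0,0,0.014]], rotation=[[0,0,0],[0,0,0],[0,0,0],[0,0,0]])

```text
time_s: 19.08
eef_pos: [0.5711, 0.1171, 0.0754]
tool_rot: [3.14, -0.002, 1.215]
contact_force: [-0.8, -0.1, 5.1]
gripper_width: 0.0157
grip_force: 40.0
```

Request:
carry_out(xyz=[[0,0,0.005],[0,0,0.009],[0,0,0.009],[0,0,0.009],[0,0,0.009],[0,0,0.009]], rotation=[[0,0,0],[0,0,0],[0,0,0],[0,0,0],[0,0,0],[0,0,0]])

```text
time_s: 19.82
eef_pos: [0.5712, 0.1171, 0.0754]
tool_rot: [3.14, -0.002, 1.215]
contact_force: [-3.8, -0.3, 14.1]
gripper_width: 0.0155
grip_force: 40.0
```

Request:
carry_out(xyz=[[0,0,0],[0,0,0],[0,0,0],[0,0,0],[0,0,0],[0,0,0]], rotation=[[0,0,0],[0,0,0],[0,0,0],[0,0,0],[0,0,0],[0,0,0]])

```text
time_s: 20.58
eef_pos: [0.5711, 0.1171, 0.0754]
tool_rot: [3.14, -0.002, 1.215]
contact_force: [-5.2, -0.8, 14.3]
gripper_width: 0.0158
grip_force: 40.0
```

Request:
carry_out(xyz=[[-0.001,-0.004,-0.002],[-0.001,-0.004,-0.002],[-0.001,-0.004,-0.002],[-0.001,-0.004,-0.002],[-0.001,-0.004,-0.002],[-0.001,-0.004,-0.002]], rotation=[[0,0,0],[0,0,0],[0,0,0],[0,0,0],[0,0,0],[0,0,0]])

```text
time_s: 21.32
eef_pos: [0.5712, 0.1171, 0.0754]
tool_rot: [3.139, -0.002, 1.215]
contact_force: [-1.3, -0.3, 10.7]
gripper_width: 0.0156
grip_force: 40.0
```

Run:
```python
from h import *
for k in range(6):
    s=env.snapshot('wrist' if k else 'side'); o=env.get_obs(); print(o['time_s'],o['eef_pos'].round(4),o['contact_force'].round(1))
    if k==0: b=s['frame']
i=s['frame'][60:240,200:440]
cv2.imwrite('pics/m6.png',np.hstack([cv2.resize(i,(400,300)),cv2.resize(b[130:280,230:430],(400,300),interpolation=cv2.INTER_CUBIC)])[:,:,::-1])
```

```text
21.375 [0.5711 0.1171 0.0754] [-1.6  0.  10. ]
21.425 [0.5712 0.1171 0.0754] [-1.9 -0.6 10.6]
21.475 [0.5712 0.1171 0.0754] [-2.9 -0.7 10.3]
21.525 [0.5711 0.1171 0.0754] [-2.3 -0.4 11.2]
21.575 [0.5712 0.1171 0.0754] [-2.2 -1.  11. ]
21.625 [0.5712 0.1171 0.0754] [-1.2 -0.6 10.5]
```

View pics/m6.png

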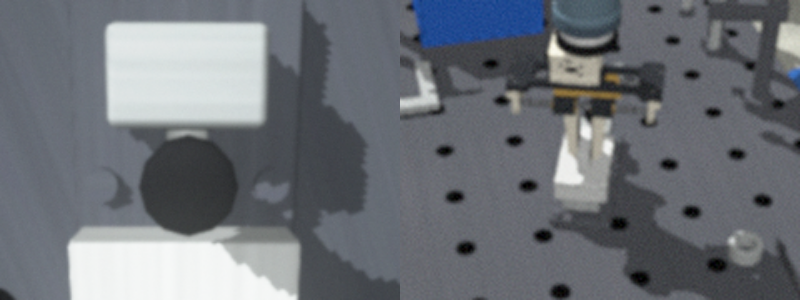

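The cover sits behind the knob (knob at (188,185), cover edge at y≈232), and the TCP height matches the seated height. I'll bring the push from 10.6 N up to about 12 N.

Request:
carry_out(xyz=[[0,0,0.0015],[0,0,0.0015],[0,0,0.0015],[0,0,0.0015],[0,0,0.0015],[0,0,0.0015]], rotation=[[0,0,0],[0,0,0],[0,0,0],[0,0,0],[0,0,0],[0,0,0]])

```text
time_s: 22.38
eef_pos: [0.5711, 0.1171, 0.0754]
tool_rot: [3.139, -0.002, 1.215]
contact_force: [-3.1, -1.4, 12.6]
gripper_width: 0.0158
grip_force: 40.0
```

Run:
```python
from h import *
F=[]
for k in range(10): env.snapshot('wrist'); F.append(env.get_obs()['contact_force'])
print(np.mean(F,0),np.array(F)[:,2].round(1))
```

```text
[-2.68658738 -0.85787322 12.16122569] [11.8 12.7 12.3 11.6 12.2 12.3 12.4 12.2 11.6 12.6]
```

```bash
python3 -c "
from bench import env
print(env.job_done())"
```

```text
the job is handed in; nothing more can be done
None
```

The bolt is home in the keeper, the long cover is snapped on and sits flush on the guide, and I handed the job in with the arm still pressing it down at about 12 N; no verdict came back.

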